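# Put the condiment caddy back in order

## Task

The four things on the condiment caddy were put back in each other's places: seat each one fully down in the insert that was cut for it, so that the caddy holds all four. Every insert is taken at the start, so the empty cutting board is there to set something aside on the way; keep everything upright throughout.

Things in the scene. Friction and masses are not known exactly. Their poses are not given: they have to be found in the camera images.
- caddy: Fixed steel tray, 108 x 408 mm, rim 14 mm high, with a low bar handle at each end, carrying four wooden inserts in a row. Origin: centre of its underside, on the worktop. x: across the row, pointing away from the robot; y: along the row. The row stands roughly crosswise in front of the robot. The inserts are 100 mm apart, at y = -150, -50, 50 and 150 mm of the caddy, in an order that changes.
- pepper_well: Fixed insert for the small shaker: dark walnut block 98 x 98 x 30 mm with the narrowest round well, 43 mm across. Origin: centre of its underside, 3 mm above the worktop, axes parallel to the caddy's. In all four inserts the well is central, 24 mm deep, with a 3 mm bevel round its mouth; cork-lined floor 6 mm, block top 30 mm above the origin.
- jar_well: Fixed insert for the jar: like the others, with a round well 56 mm across. Origin: centre of its underside; well floor 6 mm, block top 30 mm above it. Axes parallel to the caddy's.
- carton_well: Fixed insert for the carton: like the others, with a rectangular well, 50 mm along x by 68 mm along y. Origin: centre of its underside; well floor 6 mm, block top 30 mm above it. Axes parallel to the caddy's.
- canister_well: Fixed insert for the canister: like the others, with the widest round well, 82 mm across. Origin: centre of its underside; well floor 6 mm, block top 30 mm above it. Axes parallel to the caddy's.
- shaker: Loose small pepper shaker, cream with a red cap, 35 mm across and 88 mm high, solid to touch up to 74 mm; about 150 g. Origin: centre of its underside, z up. At the start it stands loosely, off centre, in the 56 mm round well, which is the jar's. Grip it round the body 50 to 65 mm above its origin.
- jar: Loose round clear jar with a black cap and a green and white band, 47 mm across and 92 mm high, solid to touch up to 87 mm; about 200 g. Origin: centre of its underside, z up. At the start it stands loosely, off centre, in the widest round well. Grip it round the body 50 to 70 mm above its origin. (Ignore any like it on the wall rack.)
- carton: Loose upright carton, white and blue, 40 mm along its x, 58 along its y, 86 high; about 200 g. Origin: centre of its underside, z up. At the start it is perched, a little turned, on top of the insert with the narrowest well, which it does not fit. Grip it across the 40 mm (fingers closing along its x), 50 to 70 mm above its origin; in its well its x lies along the caddy's x, either way round.
- canister: Loose round blue canister, fixed wooden lid, 74 mm across; lid top 72 mm and top of the knob 90 mm above its origin; about 500 g. Origin: centre of its underside, z up. At the start it is perched on top of the insert with the rectangular well, which it does not fit. Take it by the knob, 20 mm across and 18 mm high, from above. (Ignore the like one standing far back on the left.)
- board: Fixed wooden cutting board lying empty on the worktop to the right of the caddy, 200 x 300 mm and 21 mm thick: the free spot. Origin: centre of its underside, on the worktop; its 200 mm side is its x, its 300 mm side its y; the long side points away from the robot.

How it is judged (in metres and radians):
At the end, for the whole second after the job is handed in: The shaker, the jar, the carton and the canister each stand upright (within 0.12 rad) and at rest in their own wells: within 10 mm of the well's centre, bottoms within 5 mm of the well's floor (horizontal distance between shaker and pepper_well below 0.01 m and z of shaker in the frame of pepper_well below 0.011 m and angle between each of shaker, jar, carton, canister's own z axis and vertical below 0.12 rad and linear speed of each of shaker, jar, carton, canister below 0.02 m/s and horizontal distance between jar and jar_well below 0.01 m and z of jar in the frame of jar_well below 0.011 m and horizontal distance between carton and carton_well below 0.01 m and z of carton in the frame of carton_well below 0.011 m and horizontal distance between canister and canister_well below 0.01 m and z of canister in the frame of canister_well below 0.011 m); the robot touches nothing.
It fails at once if something is tipped over (tilted more than 0.6 rad) (angle between any of shaker, jar, carton, canister's own z axis and vertical above 0.6 rad).
It also fails if it takes over 128 s, if anything falls off the work surface, if the arm or the gripper's body presses on something with over 40 N, if the wrist force passes 120 N, or if a joint passes its speed limit or range.

## Robot

A 6-joint arm with a two-finger parallel gripper is mounted at the origin on a cart in front of the work surface, level with it; the furniture and walls round the work are solid. World frame = base frame: x ahead of the robot, y to its left, z up, the work surface at z = 0. Lengths are in mm, angles in rad, forces in N, time in s.
With the tool pointing down it reaches from about 350 to 775 mm from the base axis. Payload 7.3 kg.
Tool frame: the origin (TCP) lies at the very end of the fingers, on their centre line; the grasp point (between the pads) lies 19 mm behind it; z points along the fingers, y is the line along which they close (so a half turn about z gives the same grasp; the last joint's range is limited). The gripper opens to 92 mm and grips with 3 to 60 N. Pads are 19 mm wide; open, the fingers measure 130 mm over their backs; the gripper's body (75 mm by 190 mm) begins 47 mm behind the grasp point.
Start: joints at [-1.416, 0.342, 1.524, -0, 1.275, -0.146], TCP at [155.572, -501.443, 197.341] pointing down, gripper open.
Joint ranges: [-2.53, 2.53], [-0.77, 2.02], [0.04, 2.7], [-1, 4.14], [0.28, 2.66], [-3.11, 3.11]. Speed limits (rad/s): [2.57, 2.57, 3.14, 3.14, 3.14, 3.14].

## Interface

Orientations are given as [roll, pitch, yaw] about the fixed x, y, z axes, in that order (R = Rz(yaw) Ry(pitch) Rx(roll)).
In Python, from plant import get_obs, vision, workorder gives the robot as it stands.
- The arm moves only by the shell command python3 -m pendant 'ROWS' [OPENING]. ROWS is a JSON object of lists of equal length, an entry for each row: "dp": the shift along the tool's x, y, z in m, a list of three; "rotation": the turn, a rotation vector about the tool's x, y, z in rad, a list of three. A call has 1 to 8 rows; each row is the pose to reach, as a shift and turn from the pose commanded when the call began, along the tool's axes at that moment; what a row does not reach only later rows make up. A row lasts 1/8 s, in which the tool goes at most 62.5 mm and 10.7 degrees, less where a joint would pass 70% of its speed; a pose out of reach is approached as far as the arm can. A call with a gripper value outside its range is refused whole. OPENING is the finger opening in m, from 0 to 0.0918, set as the call begins (- or left out, the last holds). The fingers move at their own pace and stop on an object; the grip force is fixed at half the most. Time passes only in rows, so rows that repeat a pose let the fingers close. It gives the time, the measured TCP pose, the force, the opening and the grip force at its end, in the units of the state.
- get_obs(): the state, without advancing time (a new reading comes with each control period).
- vision.capture(name): name is "side" or "top" or "wrist"; returns a dict with "pixels" (400x640x3 uint8, red, green, blue), "vfov" (degrees; the focal length in pixels is half the picture's height over the tangent of half this angle, whatever the lens; pixels are square), "cx", "cy" (the principal point, pixels), "dist" ([k1, k2, p1, p2, k3] as OpenCV has them; the pictures are not rectified), "pose" (4x4, takes a point from camera to world coordinates); the wrist camera has in their place "T_tool_cam" (4x4, takes a point from camera to tool coordinates, whose origin is the TCP and whose axes are the flange's). Camera axes: x right, y up, looking along -z (the intrinsics and any distortion apply to the point x, -y, -z); pixel columns grow to the right and rows downward; lengths in mm; the calibration is good to about 2 mm. A picture is of the moment at which its call begins: read the wrist's pose just before it. There is no depth.
- workorder.close_job(): hands the job in; it is judged then, once.
The state is a dict: "time": time; "joint_positions": joint angles; "dq": joint speeds; "tau": joint torques, N m; "tool_pos": TCP position; "tcp_rot": TCP orientation; "contact_force": force on the tool from outside, world axes, zero at the start; "moment": the same for the moment, N m; "grip_width": finger opening in mm; "finger_force": force on a finger pad.
Only numpy, scipy, OpenCV 4.12 (cv2) and the standard library are available. Lean on these libraries where they do the work, as an engineer would, in place of code of your own. Each camera call takes 0.05 s, during which the arm holds its last target. There are 200 camera calls.

## Working session

There is one attempt and no reset: what is moved stays moved. The work goes in short steps, Python scripts to look and compute and a shell command to move; the robot and the scene stay as the last step left them, time stands still between calls to the robot, and variables do not carry over. Pictures are saved under pics/ and viewed, at most 14 in all, crops included, and the job is handed in when it is done.

```bash
ls; mkdir -p pics; python3 - <<'E'
from plant import get_obs, vision
import cv2, numpy as np
o=get_obs(); print({k:np.round(v,4).tolist() for k,v in o.items()})
for n in("top","side"):
    c=vision.capture(n); print(n,c["vfov"],c["cx"],c["cy"],c["dist"],np.round(c["pose"],4).tolist())
    cv2.imwrite(f"pics/{n}0.png",c["pixels"][:,:,::-1])
c=vision.capture("wrist");print(c["vfov"],c["cx"],c["cy"],c["dist"],np.round(c["T_tool_cam"],4).tolist())
E
```

```text
pics
{'time': 0.0, 'joint_positions': [-1.416, 0.3427, 1.525, 0.0, 1.2754, -0.146], 'dq': [0.0, -0.0, 0.001, -0.0001, -0.0009, 0.0007], 'tau': [0.0022, -43.1243, -24.4216, 0.072, 0.056, -0.0001], 'tool_pos': [155.5032, -500.9337, 196.6238], 'tcp_rot': [-3.14, -0.0002, 0.3008], 'contact_force': [-0.0192, 0.5671, 0.1267], 'moment': [-0.0281, -0.0044, 0.0004], 'finger_force': 0.0, 'grip_width': 91.6783}
top 42.28443692017295 320.84586111382987 195.21326851367934 [-0.11689104  0.          0.          0.          0.        ] [[0.0007, 0.9953, -0.0972, 441.5222], [-1.0, 0.0013, 0.0057, -4.5186], [0.0058, 0.0972, 0.9953, 1268.7761], [0.0, 0.0, 0.0, 1.0]]
side 53.7817340395588 317.5695286051288 199.7907772719199 [0.00474477 0.         0.         0.         0.        ] [[-0.9404, 0.1693, -0.2948, 241.5251], [-0.3392, -0.5245, 0.7809, 812.1939], [-0.0224, 0.8344, 0.5507, 643.5614], [0.0, 0.0, 0.0, 1.0]]
62.82804129758697 318.02756312880314 199.18726251148135 [0.00915136 0.         0.         0.         0.        ] [[0.0002, 0.9602, 0.2793, 75.8726], [1.0, 0.0, -0.0006, -0.4748], [-0.0006, 0.2793, -0.9602, -188.5345], [0.0, 0.0, 0.0, 1.0]]
```

View pics/top0.png

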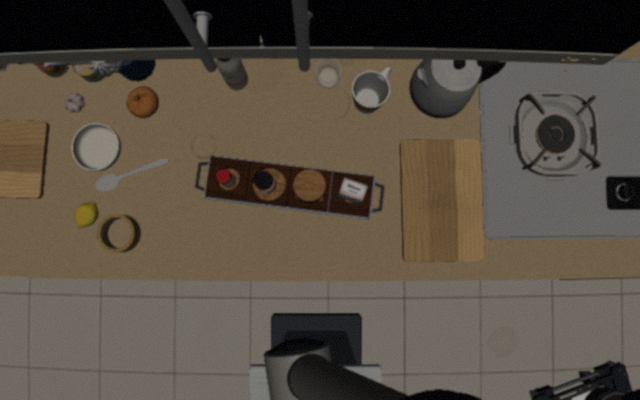

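View pics/side0.png

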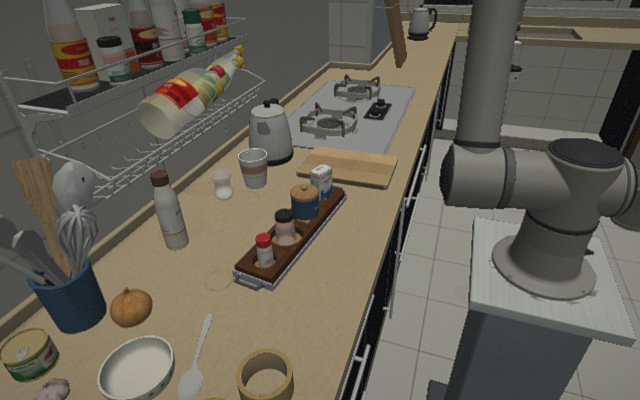

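The top view shows, from left to right, the shaker (224,177), jar (264,182), canister (310,185) and carton (352,189), with the board at about (442,200).

```bash
cat > h.py <<'E'
from plant import get_obs, vision
import cv2, numpy as np
from scipy.spatial.transform import Rotation as R
def cap(n):
    o=get_obs(); c=vision.capture(n)
    if n=="wrist":
        T=np.eye(4); T[:3,:3]=R.from_euler("xyz",o["tcp_rot"]).as_matrix(); T[:3,3]=o["tool_pos"]
        c["pose"]=T@np.array(c["T_tool_cam"])
    f=200/np.tan(np.radians(c["vfov"])/2)
    c["K"]=np.array([[f,0,c["cx"]],[0,f,c["cy"]],[0,0,1]]); c["pose"]=np.array(c["pose"]); c["dist"]=np.array(c["dist"],float)
    return c
def un(c,uv,z):  # pixels -> world xyz on plane z
    p=cv2.undistortPoints(np.array(uv,float).reshape(-1,1,2),c["K"],c["dist"]).reshape(-1,2)
    d=np.c_[p[:,0],-p[:,1],-np.ones(len(p))]@c["pose"][:3,:3].T; o=c["pose"][:3,3]
    return o+d*((np.asarray(z)-o[2])/d[:,2])[:,None] if np.ndim(z) else o+d*((z-o[2])/d[:,2])[:,None]
def proj(c,P):
    T=np.linalg.inv(c["pose"]); q=np.atleast_2d(P)@T[:3,:3].T+T[:3,3]
    return cv2.projectPoints(q*[1,-1,-1],np.zeros(3),np.zeros(3),c["K"],c["dist"])[0].reshape(-1,2)
def go(x,y,z,yaw):  # dp and rotation in tool axes (mm) from the measured pose
    o=get_obs(); A=R.from_euler("xyz",o["tcp_rot"]); B=R.from_euler("xyz",[np.pi,0,yaw])
    print("t",round(o["time"],2),"dp",np.round(A.inv().apply(np.array([x,y,z])-o["tool_pos"]),1),"rot",np.round((A.inv()*B).as_rotvec(),3))
def save(c,name,s=1,crop=None):
    im=c["pixels"][:,:,::-1]
    if crop: im=im[crop[1]:crop[3],crop[0]:crop[2]]
    cv2.imwrite("pics/"+name,cv2.resize(im,None,fx=s,fy=s,interpolation=cv2.INTER_CUBIC))
E
python3 - <<'E'
from h import *
c=cap("top")
k=un(c,[(208,157),(376,176),(369,217),(205,198)],15); print(k.round(),k.mean(0))
print(un(c,[(224,176),(264,181),(310,185),(352,188)],[97,101,123,119]).round())
print(un(c,[(402,139),(482,139),(483,261),(404,261)],21).round())
save(c,"top1.png",4,(190,140,390,230))
go(450,20,340,1.458)
E
```

```text
[[ 658.  267.   15.]
 [ 611. -147.   15.]
 [ 511. -129.   15.]
 [ 557.  272.   15.]] [584.31089144  65.72401931  15.        ]
[[600. 211.  97.]
 [588. 118. 101.]
 [576.  13. 123.]
 [570. -81. 119.]]
[[ 703. -211.   21.]
 [ 704. -412.   21.]
 [ 403. -406.   21.]
 [ 404. -212.   21.]]
t 0.2 dp [ 435.7 -410.6 -142.7] rot [-1.000e-03 -1.000e-03 -1.157e+00]
```

View pics/top1.png

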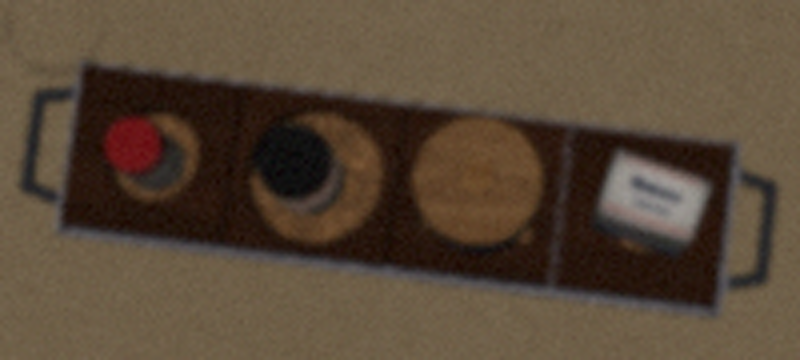

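```bash
python3 -m pendant '{"dp":[[0,0,-0.06],[0.05,-0.03,-0.1],[0.1,-0.07,-0.1],[0.15,-0.11,-0.1],[0.2,-0.15,-0.1],[0.24,-0.18,-0.1],[0.28,-0.21,-0.1],[0.32,-0.24,-0.1]],"rotation":[[0,0,0],[0,0,-0.15],[0,0,-0.3],[0,0,-0.45],[0,0,-0.6],[0,0,-0.75],[0,0,-0.9],[0,0,-1.05]]}' 0.0918
python3 -c "
from h import *
go(580,120,300,1.458)"
```

```text
time: 1.2
tool_pos: [390.8, -175.8, 297.4]
tcp_rot: [3.141, 0.0, 1.356]
contact_force: [-0.4, -0.8, -0.2]
grip_width: 92.1
finger_force: 0.0
t 1.2 dp [329.3 121.8  -2.7] rot [ 0.     0.    -0.102]
```

```bash
python3 -m pendant '{"dp":[[0.06,0.02,0],[0.12,0.04,0],[0.18,0.06,0],[0.23,0.08,0],[0.28,0.1,0],[0.32,0.12,0],[0.329,0.122,0],[0.329,0.122,0]],"rotation":[[0,0,0],[0,0,-0.05],[0,0,-0.1],[0,0,-0.1],[0,0,-0.1],[0,0,-0.1],[0,0,-0.1],[0,0,-0.1]]}'
python3 -c "
from h import *
c=cap('wrist');save(c,'w0.png',1.25);np.savez('w0.npz',**{k:c[k] for k in('K','dist','pose')})
k=np.array([(-52,-202,17),(52,-202,17),(52,202,17),(-52,202,17)])"
```

```text
time: 2.2
tool_pos: [580.6, 117.0, 296.8]
tcp_rot: [-3.14, 0.001, 1.452]
contact_force: [-0.6, -0.2, -0.0]
grip_width: 91.7
finger_force: 0.0
```

View pics/w0.png

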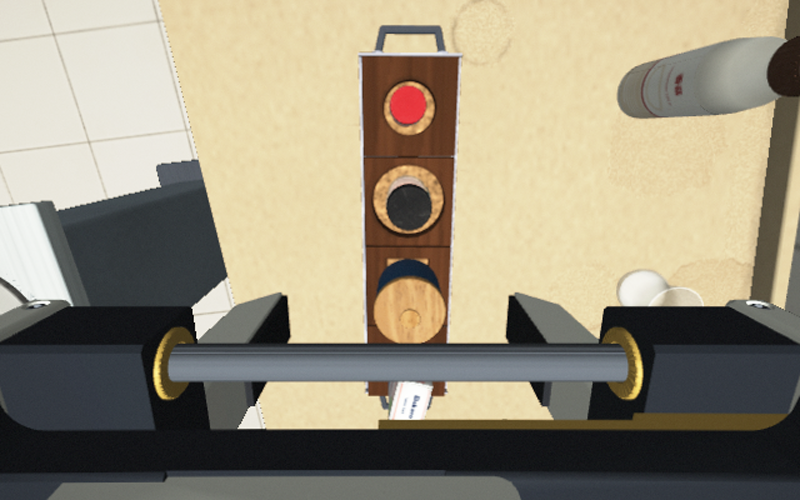

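The wrist view shows the shaker cap (407,104), jar cap (409,206) and canister knob (410,319) in a column, with the gripper hiding the carton. I'll rectify both views onto the block-top plane to check my caddy estimate.

```bash
cat >> h.py <<'E'
C=np.array([584.,66.]); PSI=-0.113
def cad(P,z=0):  # caddy frame xy -> world
    P=np.atleast_2d(P); c,s=np.cos(PSI),np.sin(PSI)
    return np.c_[C+P@np.array([[c,s],[-s,c]]),np.full(len(P),z)]
def ortho(c,z,s=1.8,hx=70,hy=220):  # rows: -x up? image right=-y caddy, up=+x caddy
    H,W=int(2*hx*s),int(2*hy*s)
    v,u=np.mgrid[:H,:W]; P=cad(np.c_[(hx-v.ravel()/s),(hy-u.ravel()/s)],z)
    m=proj(c,P).astype(np.float32).reshape(H,W,2)
    return cv2.remap(c["pixels"][:,:,::-1].copy(),m,None,cv2.INTER_CUBIC)
def grid(im,s=1.8,hx=70,hy=220):
    for y in(-200,-150,-100,-50,0,50,100,150,200): cv2.line(im,(int((hy-y)*s),0),(int((hy-y)*s),im.shape[0]),(0,255,0),1)
    for x in(-54,0,54): cv2.line(im,(0,int((hx-x)*s)),(im.shape[1],int((hx-x)*s)),(0,255,0),1)
    return im
E
python3 - <<'E'
from h import *
a=grid(ortho(cap("wrist"),33)); b=grid(ortho(cap("top"),33)); cv2.imwrite("pics/o1.png",np.vstack([a,b]))
E
```

```text
(no output)
```

View pics/o1.png

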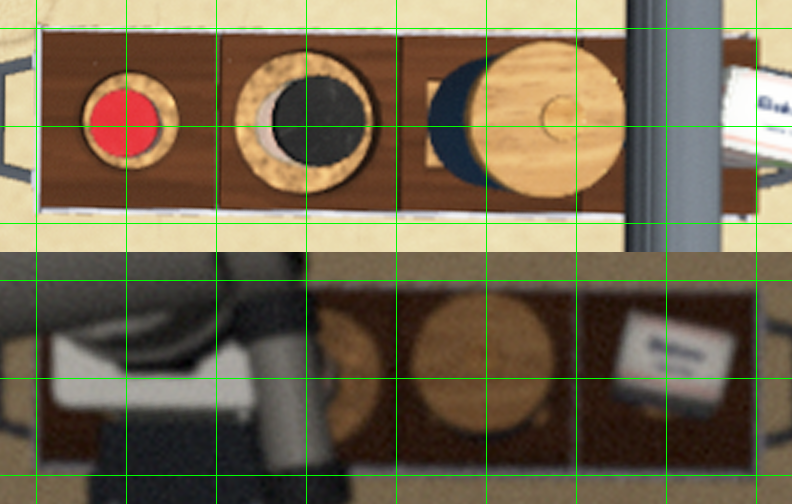

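The rectified view agrees with the caddy estimate to about 2 mm; the wrist view puts it at roughly +1.3 and −1.7 mm. Next I'll shift right so the carton comes into view.

```bash
sed -i 's/^C=.*/C=np.array([585.1,64.2]); PSI=-0.119/' h.py
cat >> h.py <<'E'
def tocad(P):
    d=np.atleast_2d(P)[:,:2]-C; c,s=np.cos(PSI),np.sin(PSI); return d@np.array([[c,-s],[s,c]])
E
python3 - <<'E'
from h import *
c=cap("wrist"); p=c["pixels"].astype(int); r,g,b=p[...,0],p[...,1],p[...,2]
def blob(m,box):
    k=np.zeros_like(m); x0,y0,x1,y1=box; k[y0:y1,x0:x1]=m[y0:y1,x0:x1]
    n,l,s,ce=cv2.connectedComponentsWithStats(k.astype(np.uint8)); i=1+s[1:,4].argmax(); return ce[i],s[i]
for n,m,box,z,zd in(("shaker",(r>180)&(g<100),(290,50,360,115),97,35),("jar",(p.max(2)<85),(300,130,355,195),101,47)):
    ce,s=blob(m,box); w=un(c,[ce],z); e=un(c,[(s[0],ce[1]),(s[0]+s[2],ce[1])],z)
    print(n,ce,s,w.round(1),"cad",tocad(w).round(1),"diam",np.linalg.norm(e[1]-e[0]).round(1))
w=un(c,[(410/1.25,319/1.25)],123); print("knob",w.round(1),tocad(w).round(1))
go(572,0,297,PSI+np.pi/2)
E
```

```text
shaker [325.6328928   82.30983847] [311  68  30  30 681] [[601.2 213.   97. ]] cad [[ -1.7 149.6]] diam 33.6
jar [326.57818533 164.09266409] [ 309  146   36   37 1036] [[591.7 121.7 101. ]] cad [[-0.2 57.9]] diam 42.8
knob [[580.6  14.3 123. ]] [[  1.5 -50.1]]
t 2.4 dp [-116.     5.6    0.9] rot [ 0.001  0.    -0.002]
```

```bash
python3 -m pendant '{"dp":[[-0.055,0.003,0],[-0.1,0.006,0],[-0.116,0.006,0],[-0.116,0.006,0],[-0.116,0.006,0]],"rotation":[[0,0,0],[0,0,0],[0,0,0],[0,0,0],[0,0,0]]}'
python3 - <<'E'
from h import *
c=cap("wrist"); a=grid(ortho(c,119)); b=grid(ortho(c,33)); cv2.imwrite("pics/o2.png",np.vstack([a,b]))
E
```

```text
time: 3.02
tool_pos: [573.0, 2.2, 297.5]
tcp_rot: [3.141, -0.001, 1.451]
contact_force: [-0.1, 0.1, 0.5]
grip_width: 91.7
finger_force: 0.0
```

View pics/o2.png

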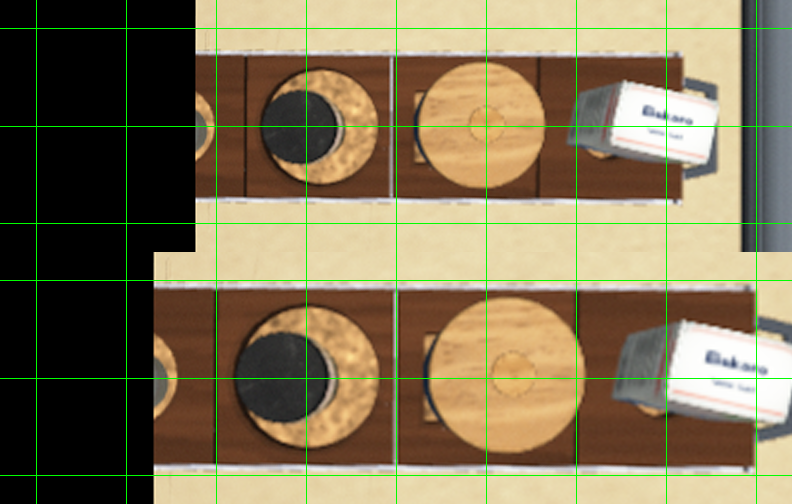

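At the block-top plane the grid now matches the blocks to under 1 mm. The carton top is centred at (667,124) in the z=119 view, which is caddy (1,−151), turned −0.13. The knob is at (487,125), which is caddy (0.5,−50.5).

```bash
python3 - <<'E'
from h import *
w=cad([1.1,-150.6])[0]; print(w, cad([-1.7,149.6]),cad([0,-50]),cad([0,150]))
go(w[0],w[1],140,PSI-0.132+np.pi/2)
E
```

```text
[568.31308819 -85.46552573   0.        ] [[601.17243576 212.94382948   0.        ]] [[579.16403305  14.55360742   0.        ]] [[602.90790084 213.13917775   0.        ]]
t 3.08 dp [-87.8   5.7 157.4] rot [ 0.    -0.     0.132]
```

```bash
python3 -m pendant '{"dp":[[-0.05,0.004,0.03],[-0.088,0.006,0.08],[-0.088,0.006,0.12],[-0.088,0.006,0.157],[-0.088,0.006,0.185],[-0.088,0.006,0.21],[-0.088,0.006,0.223],[-0.088,0.006,0.223]],"rotation":[[0,0,0.06],[0,0,0.132],[0,0,0.132],[0,0,0.132],[0,0,0.132],[0,0,0.132],[0,0,0.132],[0,0,0.132]]}'
python3 -c "
from h import *
go(568.3,-85.5,74,PSI-.132+np.pi/2)"
```

```text
time: 4.08
tool_pos: [568.3, -86.1, 73.8]
tcp_rot: [-3.14, -0.0, 1.32]
contact_force: [0.1, 0.2, -0.3]
grip_width: 91.8
finger_force: 0.0
t 4.08 dp [ 0.6 -0.1 -0.2] rot [-0.001 -0.     0.   ]
```

```bash
python3 -m pendant '{"dp":[[0,0,0],[0,0,0],[0,0,0],[0,0,0],[0,0,0],[0,0,0],[0,0,0],[0,0,0]],"rotation":[[0,0,0],[0,0,0],[0,0,0],[0,0,0],[0,0,0],[0,0,0],[0,0,0],[0,0,0]]}' 0
```

```text
time: 5.08
tool_pos: [568.4, -87.0, 74.3]
tcp_rot: [3.142, 0.0, 1.319]
contact_force: [0.2, 0.4, 0.8]
grip_width: 40.0
finger_force: 29.1
```

```bash
python3 -m pendant '{"dp":[[0,0,-0.03],[0,0,-0.07],[-0.04,0.009,-0.07],[-0.085,0.018,-0.07],[-0.13,0.028,-0.07],[-0.17,0.036,-0.07],[-0.199,0.043,-0.07],[-0.199,0.043,-0.07]],"rotation":[[0,0,0],[0,0,0],[0,0,-0.03],[0,0,-0.06],[0,0,-0.1],[0,0,-0.132],[0,0,-0.132],[0,0,-0.132]]}'
python3 -m pendant '{"dp":[[0,0,0.03],[0,0,0.06],[0,0,0.075],[0,0,0.08],[0,0,0.08],[0,0,0.08]],"rotation":[[0,0,0],[0,0,0],[0,0,0],[0,0,0],[0,0,0],[0,0,0]]}'
```

```text
time: 6.08
tool_pos: [559.7, -292.5, 143.4]
tcp_rot: [-3.141, -0.0, 1.448]
contact_force: [-0.2, 0.9, -2.4]
grip_width: 39.8
finger_force: 29.2
time: 6.82
tool_pos: [561.1, -290.7, 65.5]
tcp_rot: [3.14, 0.001, 1.451]
contact_force: [-0.1, 0.6, -3.0]
grip_width: 39.8
finger_force: 29.2
```

```bash
python3 -m pendant '{"dp":[[0,0,0.002],[0,0,0.003],[0,0,0.003]],"rotation":[[0,0,0],[0,0,0],[0,0,0]]}'
```

```text
time: 7.2
tool_pos: [560.7, -290.4, 62.0]
tcp_rot: [3.141, 0.0, 1.451]
contact_force: [-2.3, 1.3, 3.3]
grip_width: 39.5
finger_force: 29.3
```

```bash
python3 -m pendant '{"dp":[[0,0,0],[0,0,0],[0,0,0],[0,0,0],[0,0,-0.03],[0,0,-0.08],[0,0,-0.13],[0,0,-0.13]],"rotation":[[0,0,0],[0,0,0],[0,0,0],[0,0,0],[0,0,0],[0,0,0],[0,0,0],[0,0,0]]}' 0.0918
python3 -c "
from h import *
go(601.2,213,190,PSI+np.pi/2)"
```

```text
time: 8.2
tool_pos: [562.5, -291.7, 196.3]
tcp_rot: [3.133, 0.004, 1.451]
contact_force: [0.4, 0.1, 0.0]
grip_width: 91.7
finger_force: 0.0
t 8.2 dp [505.7 -22.    3.9] rot [ 0.008  0.004 -0.001]
```

```bash
python3 -m pendant '{"dp":[[0.06,-0.003,0],[0.12,-0.006,0],[0.18,-0.009,0],[0.24,-0.012,0],[0.3,-0.015,0],[0.36,-0.018,0],[0.41,-0.02,0],[0.42,-0.02,0]],"rotation":[[0,0,0],[0,0,0],[0,0,0],[0,0,0],[0,0,0],[0,0,0],[0,0,0],[0,0,0]]}'
python3 - <<'E'
from h import *
c=cap("wrist"); p=c["pixels"].astype(int); m=((p[...,0]>180)&(p[...,1]<100)).astype(np.uint8)
n,l,s,ce=cv2.connectedComponentsWithStats(m); 
for i in range(1,n):
    if s[i,4]>300: w=un(c,[ce[i]],97); print(s[i],ce[i],w.round(1),tocad(w).round(1))
go(601.2,213,190,PSI+np.pi/2)
E
```

```text
time: 9.2
tool_pos: [590.1, 132.2, 190.0]
tcp_rot: [-3.14, -0.0, 1.455]
contact_force: [0.7, -0.6, -0.3]
grip_width: 91.6
finger_force: 0.0
[ 300   76   40   42 1280] [319.89453125  96.39921875] [[601.2 213.1  97. ]] [[ -1.7 149.8]]
t 9.25 dp [82.1  1.4  0.1] rot [-0.002  0.     0.002]
```

```bash
python3 -m pendant '{"dp":[[0.05,0.001,0],[0.081,0.001,0.02],[0.081,0.001,0.06],[0.081,0.001,0.1],[0.081,0.001,0.125],[0.081,0.001,0.14],[0.081,0.001,0.143],[0.081,0.001,0.143]],"rotation":[[0,0,0],[0,0,0],[0,0,0],[0,0,0],[0,0,0],[0,0,0],[0,0,0],[0,0,0]]}'
python3 -m pendant '{"dp":[[0,0,0],[0,0,0],[0,0,0],[0,0,0],[0,0,0],[0,0,0],[0,0,0],[0,0,0]],"rotation":[[0,0,0],[0,0,0],[0,0,0],[0,0,0],[0,0,0],[0,0,0],[0,0,0],[0,0,0]]}' 0
```

```text
time: 10.25
tool_pos: [602.3, 209.0, 49.1]
tcp_rot: [3.14, -0.0, 1.45]
contact_force: [0.3, 0.0, 0.4]
grip_width: 92.0
finger_force: 0.0
time: 11.25
tool_pos: [601.5, 209.3, 48.2]
tcp_rot: [-3.141, 0.0, 1.451]
contact_force: [-0.6, -0.3, 0.1]
grip_width: 33.6
finger_force: 30.0
```

```bash
python3 -m pendant '{"dp":[[0,0,-0.02],[0,0,-0.05],[0,0,-0.09],[0,0,-0.13],[0,0,-0.14],[0,0,-0.14]],"rotation":[[0,0,0],[0,0,0],[0,0,0],[0,0,0],[0,0,0],[0,0,0]]}'
python3 - <<'E'
from h import *
c=cap("wrist"); p=c["pixels"].astype(int); m=((p[...,0]>140)&(p[...,1]<90)&(p[...,2]<90)).astype(np.uint8)
n,l,s,ce=cv2.connectedComponentsWithStats(m); o=get_obs()
for i in range(1,n):
    if s[i,4]>100: w=un(c,[ce[i]],o["tool_pos"][2]+50); print(s[i],ce[i],w.round(1),tocad(w),tocad(o["tool_pos"]))
save(c,"w3.png")
w=cad([0,-150])[0]; go(w[0],w[1],188,PSI+np.pi/2)
E
```

```text
time: 12.0
tool_pos: [601.3, 209.3, 187.6]
tcp_rot: [-3.141, 0.0, 1.451]
contact_force: [0.6, -0.3, -1.8]
grip_width: 33.2
finger_force: 30.0
[ 283  231   70   44 2447] [318.09276665 255.77932162] [[602.7 216.9 236.5]] [[ -0.63798037 153.67011827]] [[ -1.59079378 145.73701439]]
t 12.05 dp [-295.7    1.9   -1.2] rot [-0.002  0.001 -0.001]
```

View pics/w3.png

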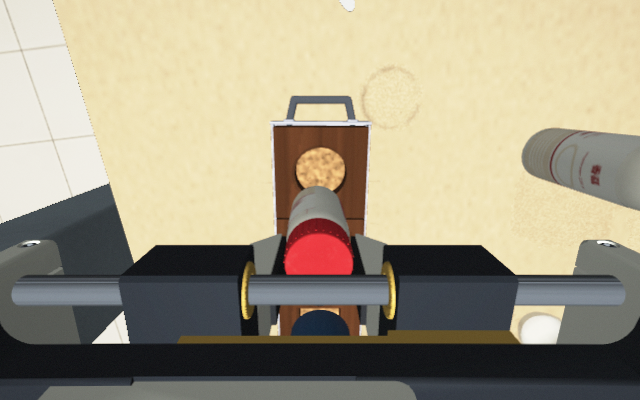

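```bash
python3 -m pendant '{"dp":[[-0.05,0.001,0],[-0.1,0.001,0],[-0.15,0.001,0],[-0.2,0.001,0],[-0.25,0.001,0],[-0.28,0.002,0],[-0.295,0.002,0],[-0.299,0.002,0]],"rotation":[[0,0,0],[0,0,0],[0,0,0],[0,0,0],[0,0,0],[0,0,0],[0,0,0],[0,0,0]]}'
python3 -m pendant '{"dp":[[0,0,0],[0,0,0.03],[0,0,0.06],[0,0,0.09],[0,0,0.1],[0,0,0.105],[0,0,0.105]],"rotation":[[0,0,0],[0,0,0],[0,0,0],[0,0,0],[0,0,0],[0,0,0],[0,0,0]]}'
python3 - <<'E'
from h import *
w=cad([0,-153.6])[0]; go(w[0],w[1],48,PSI+np.pi/2)
c=cap("wrist"); a=ortho(c,33); cv2.imwrite("pics/o4.png",grid(a))
E
```

```text
time: 13.05
tool_pos: [567.3, -87.9, 187.1]
tcp_rot: [-3.14, -0.001, 1.45]
contact_force: [-0.2, 0.2, -1.2]
grip_width: 33.2
finger_force: 30.0
time: 13.92
tool_pos: [568.3, -87.6, 84.0]
tcp_rot: [3.14, 0.0, 1.451]
contact_force: [-0.2, 0.7, -1.2]
grip_width: 33.2
finger_force: 30.0
t 13.93 dp [-0.9 -1.4 36. ] rot [ 0.001  0.    -0.001]
```

View pics/o4.png

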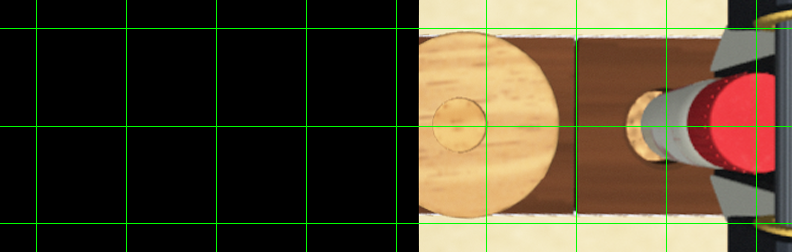

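The separator (576) and the well centre (row 126) line up with the grid, and the shaker is about 1 mm high in x. I'll correct that and lower it.

```bash
python3 -m pendant '{"dp":[[-0.001,-0.001,0.01],[-0.001,-0.001,0.018],[-0.001,-0.001,0.024],[-0.001,-0.001,0.03],[-0.001,-0.001,0.034],[-0.001,-0.001,0.036],[-0.001,-0.001,0.036]],"rotation":[[0,0,0],[0,0,0],[0,0,0],[0,0,0],[0,0,0],[0,0,0],[0,0,0]]}'
```

```text
time: 14.85
tool_pos: [566.8, -88.7, 48.2]
tcp_rot: [3.141, 0.0, 1.451]
contact_force: [-2.4, 1.1, 4.3]
grip_width: 33.5
finger_force: 30.0
```

```bash
python3 -m pendant '{"dp":[[0,0,0],[0,0,0],[0,0,0],[0,0,0],[0,0,-0.03],[0,0,-0.08],[0,0,-0.13],[0,0,-0.14]],"rotation":[[0,0,0],[0,0,0],[0,0,0],[0,0,0],[0,0,0],[0,0,0],[0,0,0],[0,0,0]]}' 0.0918
python3 -m pendant '{"dp":[[0.06,0,0],[0.1,0,0],[0.12,0,0],[0.12,0,0],[0.12,0,0],[0.12,0,0]],"rotation":[[0,0,0],[0,0,0],[0,0,0],[0,0,0],[0,0,0],[0,0,0]]}'
python3 - <<'E'
from h import *
c=cap("wrist"); p=c["pixels"].astype(np.uint8)
o=get_obs(); print(tocad(o["tool_pos"]))
q=proj(c,cad([-0.2,57.9],101))[0]; print(q)
m=(p.max(2)<85).astype(np.uint8); n,l,s,ce=cv2.connectedComponentsWithStats(m)
for i in range(1,n):
    if 800<s[i,4]<6000: w=un(c,[ce[i]],101); print(s[i],ce[i],tocad(w).round(1))
w=cad([-.2,57.9])[0]; go(w[0],w[1],50,PSI+np.pi/2)
cv2.imwrite("pics/o5.png",grid(ortho(c,101)))
E
```

```text
time: 15.85
tool_pos: [568.5, -89.1, 191.2]
tcp_rot: [3.135, 0.001, 1.451]
contact_force: [-0.3, -0.0, -0.8]
grip_width: 92.0
finger_force: 0.0
time: 16.6
tool_pos: [581.0, 29.1, 187.2]
tcp_rot: [-3.142, 0.0, 1.449]
contact_force: [-0.4, -0.3, 0.1]
grip_width: 92.1
finger_force: 0.0
[[  0.09495728 -35.20141186]]
[316.92875918  80.84063769]
[ 276   49   84   87 3303] [315.44535271  82.94671511] [[-1.4 56.3]]
t 16.65 dp [ 93.1  -0.5 137.2] rot [-0.     0.    -0.003]
```

View pics/o5.png

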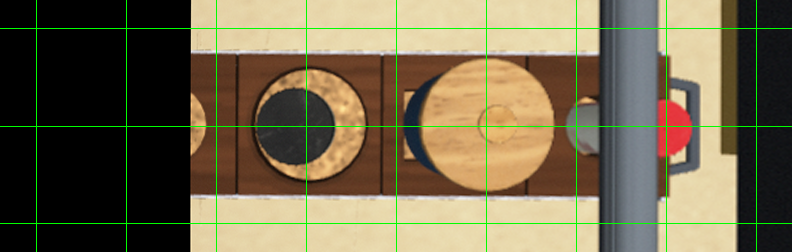

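```bash
python3 -m pendant '{"dp":[[0.05,0,0],[0.085,0,0.01],[0.092,0,0.05],[0.092,0,0.09],[0.092,0,0.12],[0.092,0,0.134],[0.092,0,0.137],[0.092,0,0.137]],"rotation":[[0,0,0],[0,0,0],[0,0,0],[0,0,0],[0,0,0],[0,0,0],[0,0,0],[0,0,0]]}'
python3 -m pendant '{"dp":[[0,0,0],[0,0,0],[0,0,0],[0,0,0],[0,0,0],[0,0,0],[0,0,0],[0,0,0]],"rotation":[[0,0,0],[0,0,0],[0,0,0],[0,0,0],[0,0,0],[0,0,0],[0,0,0],[0,0,0]]}' 0
python3 -c "
from h import *
print(tocad(get_obs()['tool_pos']))"
```

```text
time: 17.65
tool_pos: [592.9, 121.6, 51.3]
tcp_rot: [3.14, -0.0, 1.45]
contact_force: [-0.8, 0.8, 0.1]
grip_width: 91.4
finger_force: 0.0
time: 18.65
tool_pos: [592.0, 121.8, 50.3]
tcp_rot: [-3.141, 0.0, 1.451]
contact_force: [-0.7, -0.1, 0.4]
grip_width: 46.5
finger_force: 30.0
[[-1.76901384e-04  5.80240178e+01]]
```

```bash
python3 -m pendant '{"dp":[[0,0,-0.02],[0,0,-0.05],[0.01,0,-0.06],[0.05,0,-0.06],[0.08,0,-0.06],[0.092,0,-0.06],[0.0925,0,-0.06],[0.0925,0,-0.06]],"rotation":[[0,0,0],[0,0,0],[0,0,0],[0,0,0],[0,0,0],[0,0,0],[0,0,0],[0,0,0]]}'
python3 - <<'E'
from h import *
print(tocad(get_obs()['tool_pos']))
w=cad([0,151])[0]; go(w[0],w[1],50,PSI+np.pi/2)
c=cap("wrist"); cv2.imwrite("pics/o6.png",grid(ortho(c,33)))
E
```

```text
time: 19.65
tool_pos: [602.9, 212.7, 109.9]
tcp_rot: [-3.141, 0.001, 1.45]
contact_force: [-0.3, -1.0, -2.1]
grip_width: 46.2
finger_force: 30.0
[[9.09149826e-02 1.49562422e+02]]
t 19.65 dp [ 1.5 -0.1 59.9] rot [-0.001  0.001 -0.002]
```

View pics/o6.png

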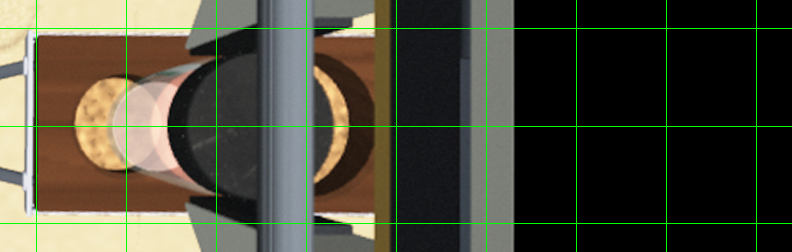

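The well (centre row 124.5) and the jar bottom (row 126) are aligned, so I'll lower the jar.

```bash
python3 -m pendant '{"dp":[[0.001,0.0005,0.015],[0.001,0.0005,0.028],[0.001,0.0005,0.038],[0.001,0.0005,0.047],[0.001,0.0005,0.054],[0.001,0.0005,0.058],[0.001,0.0005,0.06],[0.001,0.0005,0.06]],"rotation":[[0,0,0],[0,0,0],[0,0,0],[0,0,0],[0,0,0],[0,0,0],[0,0,0],[0,0,0]]}'
```

```text
time: 20.7
tool_pos: [603.9, 214.6, 50.6]
tcp_rot: [3.141, -0.0, 1.451]
contact_force: [-0.2, 0.6, -2.0]
grip_width: 46.4
finger_force: 30.0
```

```bash
python3 -m pendant '{"dp":[[0,0,0.001],[0,0,0.002],[0,0,0.002]],"rotation":[[0,0,0],[0,0,0],[0,0,0]]}'
python3 -m pendant '{"dp":[[0,0,0],[0,0,0],[0,0,0],[0,0,0],[0,0,-0.03],[0,0,-0.08],[0,0,-0.13],[0,0,-0.16]],"rotation":[[0,0,0],[0,0,0],[0,0,0],[0,0,0],[0,0,0],[0,0,0],[0,0,0],[0,0,0]]}' 0.0918
python3 -c "
from h import *
w=cad([1,-50.4])[0];go(w[0],w[1],107,PSI+np.pi/2)"
```

```text
time: 21.08
tool_pos: [604.1, 214.8, 50.2]
tcp_rot: [3.14, -0.001, 1.451]
contact_force: [-3.1, -0.6, 9.1]
grip_width: 46.3
finger_force: 30.0
time: 22.08
tool_pos: [604.5, 214.8, 211.3]
tcp_rot: [3.138, -0.001, 1.451]
contact_force: [-0.6, -0.6, -0.8]
grip_width: 92.0
finger_force: 0.0
t 22.07 dp [-202.3   -0.5  104.1] rot [ 0.004 -0.001 -0.001]
```

```bash
python3 -m pendant '{"dp":[[-0.05,0,0],[-0.1,0,0],[-0.15,0,0],[-0.19,0,0],[-0.202,0,0],[-0.202,0,0.03],[-0.202,0,0.06],[-0.202,0,0.06]],"rotation":[[0,0,0],[0,0,0],[0,0,0],[0,0,0],[0,0,0],[0,0,0],[0,0,0],[0,0,0]]}' 0.06
python3 -c "
from h import *
w=cad([1,-50.4])[0];go(w[0],w[1],107,PSI+np.pi/2)"
```

```text
time: 23.08
tool_pos: [578.1, 15.0, 146.2]
tcp_rot: [-3.137, -0.0, 1.451]
contact_force: [0.1, 0.0, 0.6]
grip_width: 60.1
finger_force: 0.0
t 23.07 dp [-0.7  2.3 39.2] rot [-0.005 -0.    -0.   ]
```

```bash
python3 -m pendant '{"dp":[[0,0.001,0.015],[0,0.001,0.03],[0,0.001,0.036],[0,0.001,0.036]],"rotation":[[0,0,0],[0,0,0],[0,0,0],[0,0,0]]}'
python3 -c "
from h import *
w=cad([1,-50.4])[0];go(w[0],w[1],108,PSI+np.pi/2)"
```

```text
time: 23.58
tool_pos: [580.3, 14.0, 111.9]
tcp_rot: [-3.141, 0.0, 1.451]
contact_force: [-0.2, 0.8, 0.8]
grip_width: 60.0
finger_force: 0.0
t 23.57 dp [ 0.  -0.2  3.9] rot [-0.001  0.    -0.001]
```

```bash
python3 -m pendant '{"dp":[[0,0,0.004],[0,0,0.004],[0,0,0.004],[0,0,0.004],[0,0,0.004],[0,0,0.004],[0,0,0.004],[0,0,0.004]],"rotation":[[0,0,0],[0,0,0],[0,0,0],[0,0,0],[0,0,0],[0,0,0],[0,0,0],[0,0,0]]}' 0
python3 -m pendant '{"dp":[[0,0,-0.01],[0,0,-0.03],[0,0,-0.05],[0,0,-0.05],[0,0,-0.05]],"rotation":[[0,0,0],[0,0,0],[0,0,0],[0,0,0],[0,0,0]]}'
python3 -c "
from h import *
w=cad([0,50])[0];go(w[0],w[1],84,PSI+np.pi/2);c=cap('wrist');save(c,'w7.png')"
```

```text
time: 24.58
tool_pos: [580.5, 13.9, 108.3]
tcp_rot: [3.142, 0.0, 1.451]
contact_force: [-0.5, 0.3, 0.5]
grip_width: 0.6
finger_force: 0.0
time: 25.2
tool_pos: [580.2, 14.0, 157.9]
tcp_rot: [-3.141, 0.0, 1.451]
contact_force: [-1.2, 0.3, -0.7]
grip_width: 0.0
finger_force: 0.0
t 25.2 dp [100.5  -1.1  73.9] rot [-0.001  0.    -0.001]
```

View pics/w7.png

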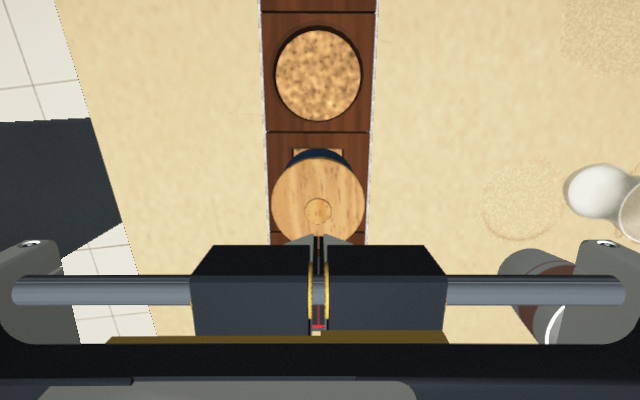

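The fingers closed on nothing: the knob is at (318,211) and still standing. I'll work out where it is.

```bash
python3 - <<'E'
from h import *
c=cap("wrist"); print(tocad(get_obs()["tool_pos"]))
for z in (60,80,105,123): print(z,tocad(un(c,[(318,211),(318,74)],z)).round(1))
print(proj(c,[[580.2,14,158]]), proj(c,cad([1,-50.4],123)))
t=cap("top"); cv2.imwrite("pics/o8.png",np.vstack([grid(ortho(t,123)),grid(ortho(c,123))]))
print("lid",[tocad(un(c,[p],105)).round(1).tolist() for p in((272,203),(364,203),(318,158))])
E
```

```text
[[  0.90072298 -50.47460334]]
60 [[  1.1 -69.2]
 [  1.2  48.8]]
80 [[  1.1 -62.6]
 [  1.2  47.1]]
105 [[  1.2 -54.3]
 [  1.3  45.1]]
123 [[  1.2 -48.3]
 [  1.3  43.6]]
[[317.67258617 232.06256771]] [[317.67903122 213.7206745 ]]
lid [[[-34.2, -47.8]], [[36.6, -47.8]], [[1.2, -13.0]]]
```

View pics/o8.png

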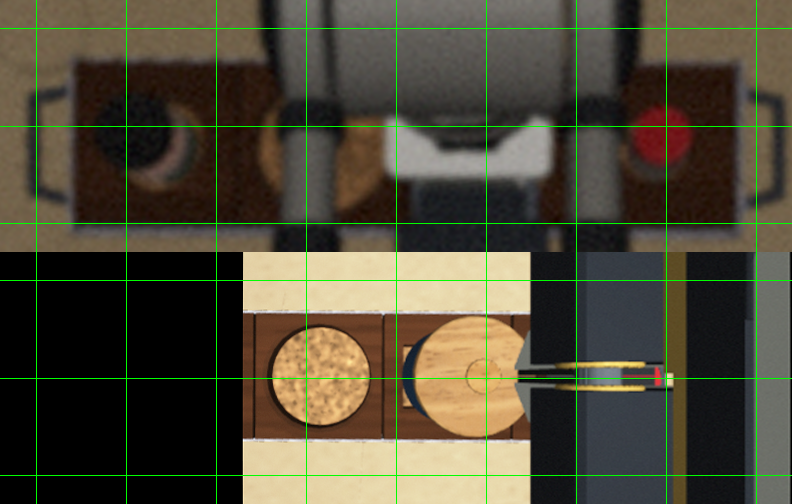

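```bash
python3 - <<'E'
from h import *
c=cap("side"); u=proj(c,cad([1,-50],110))[0]; print(u,proj(c,cad([[1,-50],[1,-50]],123)),proj(c,cad([1,-50],105)),proj(c,[get_obs()["tool_pos"]]))
x,y=int(u[0]),int(u[1]); save(c,"s8.png",6,(x-60,y-55,x+60,y+40))
E
```

```text
[303.6301775  187.93309362] [[303.41770651 183.61117741]
 [303.41770651 183.61117741]] [[303.71109786 189.57919298]] [[302.91989258 171.7553898 ]]
```

View pics/s8.png

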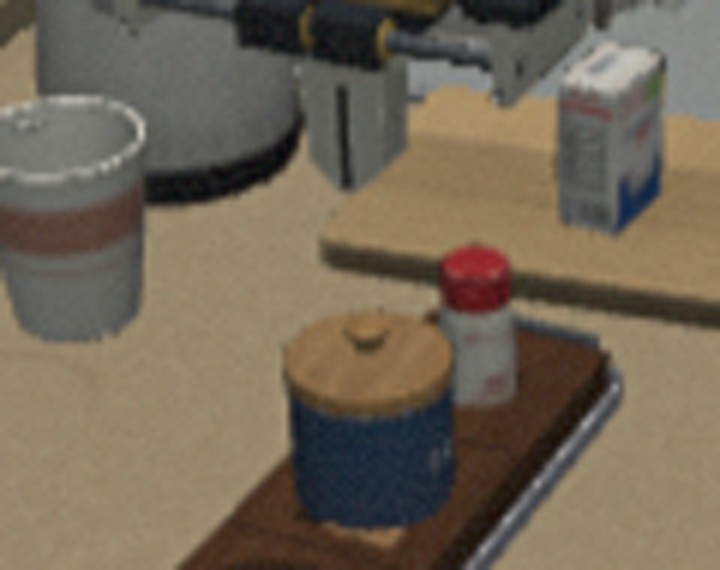

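```bash
python3 - <<'E'
from h import *
o=get_obs(); A=R.from_euler("xyz",o["tcp_rot"]); w=cap("wrist"); s=cap("side")
for h in(0,10,20,30):
    f=lambda p:A.apply(p)+o["tool_pos"]
    print(h,proj(w,[f([9.5,0,-h]),f([0,0,-h])]).round(1).tolist(),proj(s,[f([9.5,0,-h]),f([0,0,-h])]).round(1).tolist())
print(o["grip_width"])
for z in(105,110,115,120,123): print(z,proj(s,cad([1,-49.5],z)).round(1))
E
```

```text
0 [[317.4, 217.4], [317.4, 231.9]] [[301.1, 173.5], [302.9, 171.8]]
10 [[317.4, 223.1], [317.4, 238.3]] [[300.9, 169.9], [302.7, 168.3]]
20 [[317.3, 229.4], [317.4, 245.3]] [[300.7, 166.4], [302.6, 164.7]]
30 [[317.3, 236.5], [317.3, 253.2]] [[300.5, 162.8], [302.4, 161.1]]
0.56167303237171
105 [[303.6 189.7]]
110 [[303.5 188. ]]
115 [[303.5 186.4]]
120 [[303.4 184.7]]
123 [[303.3 183.7]]
```

The side view shows the nearly closed fingertips about 28 mm above the reported TCP (crop (348,188)), so they closed above the knob. I'll set a narrow opening and feel for the lid with small steps.

```bash
python3 -m pendant '{"dp":[[0.001,0,0.0],[0.001,0,0.0],[0.001,0,0.02],[0.001,0,0.035],[0.001,0,0.048],[0.001,0,0.048]],"rotation":[[0,0,0],[0,0,0],[0,0,0],[0,0,0],[0,0,0],[0,0,0]]}' 0.036
python3 - <<'E'
from h import *
# tip rows: darkest/grey finger end below; print grey profile of the side view along the finger column
s=cap("side"); o=get_obs(); u=proj(s,[o["tool_pos"]])[0]; print(u.round(1),o["grip_width"])
w=cap("wrist"); np.save("w9.npy",w["pixels"]); a=grid(w["pixels"][:,:,::-1].copy()[:0+400]) if 0 else None
im=np.hstack([cv2.resize(w["pixels"][170:290,230:410,::-1],None,fx=2.2,fy=2.2),cv2.resize(s["pixels"][130:218,245:365,::-1],None,fx=3,fy=3)]); cv2.imwrite("pics/f9.png",im)
f=lambda p:R.from_euler("xyz",o["tcp_rot"]).apply(p)+o["tool_pos"]
for h in(0,10,20,30): print(h,proj(w,[f([9.5,18,-h]),f([9.5,-18,-h])]).round(1).tolist(),((proj(w,[f([9.5,18,-h]),f([9.5,-18,-h])])-[230,170])*2.2).round().tolist(),((proj(s,[f([9.5,18,-h]),f([9.5,-18,-h])])-[245,130])*3+[396,0]).round().tolist())
E
```

```text
time: 26.25
tool_pos: [579.9, 15.0, 109.1]
tcp_rot: [-3.139, 0.0, 1.451]
contact_force: [-0.5, -0.8, -0.2]
grip_width: 36.1
finger_force: 0.0
[303.4 188. ] 35.96647411431977
0 [[347.0, 217.4], [287.9, 217.3]] [[257.0, 104.0], [127.0, 104.0]] [[548.0, 175.0], [585.0, 184.0]]
10 [[348.4, 223.1], [286.4, 223.1]] [[261.0, 117.0], [124.0, 117.0]] [[547.0, 165.0], [584.0, 174.0]]
20 [[350.0, 229.5], [284.7, 229.4]] [[264.0, 131.0], [120.0, 131.0]] [[546.0, 155.0], [584.0, 164.0]]
30 [[351.8, 236.5], [282.8, 236.5]] [[268.0, 146.0], [116.0, 146.0]] [[546.0, 145.0], [583.0, 154.0]]
```

```bash
python3 -m pendant '{"dp":[[0,0,0.004],[0,0,0.008],[0,0,0.008]],"rotation":[[0,0,0],[0,0,0],[0,0,0]]}'
python3 -m pendant '{"dp":[[0,0,0.003],[0,0,0.006],[0,0,0.006]],"rotation":[[0,0,0],[0,0,0],[0,0,0]]}'
```

```text
time: 26.72
tool_pos: [580.4, 14.9, 102.0]
tcp_rot: [-3.141, 0.0, 1.451]
contact_force: [0.4, -0.6, 0.7]
grip_width: 36.1
finger_force: 0.0
time: 27.1
tool_pos: [580.5, 14.9, 96.0]
tcp_rot: [-3.141, 0.0, 1.451]
contact_force: [0.4, 0.5, 0.1]
grip_width: 35.9
finger_force: 0.0
```

```bash
python3 -m pendant '{"dp":[[0,0,0.002],[0,0,0.004],[0,0,0.004]],"rotation":[[0,0,0],[0,0,0],[0,0,0]]}' | grep -E "pos|force"
python3 -m pendant '{"dp":[[0,0,0.001],[0,0,0.003],[0,0,0.003]],"rotation":[[0,0,0],[0,0,0],[0,0,0]]}'| grep -E "pos|force"
```

```text
tool_pos: [580.5, 14.9, 92.1]
contact_force: [0.4, -0.2, -0.0]
finger_force: 0.0
tool_pos: [580.6, 14.9, 89.1]
contact_force: [-0.6, 0.2, -0.4]
finger_force: 0.0
```

```bash
python3 -m pendant '{"dp":[[0,0,0.001],[0,0,0.002],[0,0,0.002]],"rotation":[[0,0,0],[0,0,0],[0,0,0]]}'| grep -E "pos|force"
```

```text
tool_pos: [580.6, 14.9, 87.2]
contact_force: [0.1, 0.8, -0.0]
finger_force: 0.0
```

```bash
python3 -m pendant '{"dp":[[0,0,0.001],[0,0,0.002],[0,0,0.003]],"rotation":[[0,0,0],[0,0,0],[0,0,0]]}'| grep -E "pos|force"
```

```text
tool_pos: [580.6, 14.9, 84.2]
contact_force: [-0.7, -0.4, -0.5]
finger_force: 0.0
```

```bash
python3 -m pendant '{"dp":[[0,0,0.001],[0,0,0.002],[0,0,0.002]],"rotation":[[0,0,0],[0,0,0],[0,0,0]]}'| grep -E "pos|force"
```

```text
tool_pos: [580.6, 14.9, 82.2]
contact_force: [0.3, 0.2, -0.2]
finger_force: 0.0
```

```bash
python3 -m pendant '{"dp":[[0,0,0.001],[0,0,0.002],[0,0,0.002]],"rotation":[[0,0,0],[0,0,0],[0,0,0]]}'| grep -E "pos|force"
```

```text
tool_pos: [580.6, 14.9, 80.2]
contact_force: [-0.3, -0.6, 0.1]
finger_force: 0.0
```

```bash
python3 -m pendant '{"dp":[[0,0,0.001],[0,0,0.001],[0,0,0.001],[0,0,0.001],[0,0,0.001],[0,0,0.001]],"rotation":[[0,0,0],[0,0,0],[0,0,0],[0,0,0],[0,0,0],[0,0,0]]}' 0
```

```text
time: 30.1
tool_pos: [580.5, 15.0, 79.2]
tcp_rot: [-3.141, 0.0, 1.451]
contact_force: [-1.6, 0.5, 1.2]
grip_width: 16.6
finger_force: 30.0
```

```bash
python3 -m pendant '{"dp":[[0,0,-0.005],[0,0,-0.015],[0,0,-0.03],[0,0,-0.03],[0,0,-0.03]],"rotation":[[0,0,0],[0,0,0],[0,0,0],[0,0,0],[0,0,0]]}'
python3 - <<'E'
from h import *
print(tocad(get_obs()['tool_pos']))
w=cad([0.5,50])[0]; go(w[0],w[1],55,PSI+np.pi/2)
E
```

```text
time: 30.72
tool_pos: [580.6, 14.9, 109.4]
tcp_rot: [3.141, 0.0, 1.451]
contact_force: [0.0, -0.5, -4.7]
grip_width: 16.7
finger_force: 30.0
[[  1.3513716  -49.47436506]]
t 30.73 dp [99.5 -1.  54.4] rot [ 0.     0.    -0.001]
```

```bash
python3 -m pendant '{"dp":[[0.03,0,0],[0.06,-0.001,0],[0.085,-0.001,0],[0.097,-0.001,0],[0.1,-0.001,0],[0.1,-0.001,0],[0.1,-0.001,0]],"rotation":[[0,0,0],[0,0,0],[0,0,0],[0,0,0],[0,0,0],[0,0,0],[0,0,0]]}'
python3 - <<'E'
from h import *
o=get_obs(); print(tocad(o['tool_pos']))
c=cap("wrist"); Z=135
a=np.linspace(0,2*np.pi,60)
im=c["pixels"][:,:,::-1].copy()
for x,y,z,r,col in((0,50,33,44,(0,255,0)),(0.3,49.5,135,37,(0,0,255)),(0.3,49.5,63,37,(255,255,0)),(0.3,49.5,153,10,(255,0,255))):
    q=proj(c,cad(np.c_[x+r*np.cos(a),y+r*np.sin(a)],z)).astype(np.int32); cv2.polylines(im,[q],True,col,1)
cv2.imwrite("pics/w10.png",cv2.resize(im[110:300,200:440],None,fx=3,fy=3))
E
```

```text
time: 31.6
tool_pos: [591.6, 113.4, 109.3]
tcp_rot: [-3.142, 0.0, 1.45]
contact_force: [0.0, -1.4, -5.3]
grip_width: 16.6
finger_force: 30.0
[[ 0.64133693 49.65028721]]
```

View pics/w10.png

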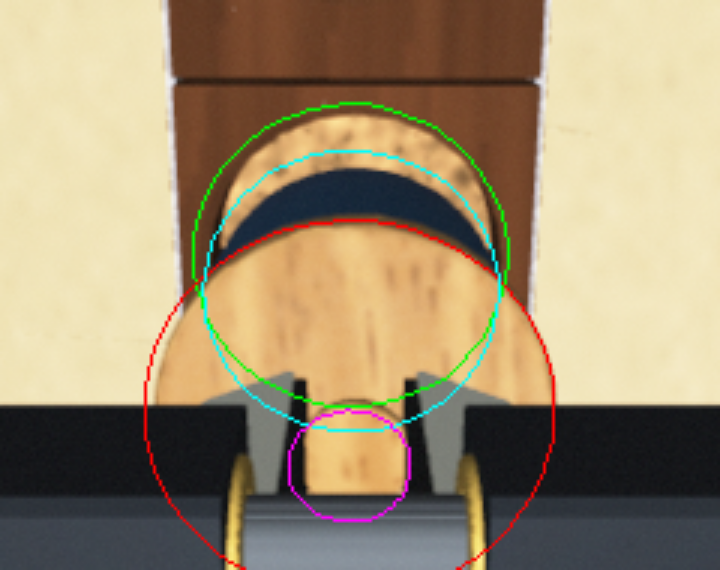

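The last picture shows the canister lid (centre column 351) and the well (column about 355) agreeing to about 1 mm. I'll nudge it and lower.

```bash
python3 -m pendant '{"dp":[[0,0.0005,0.01],[0,0.0005,0.02],[0,0.0005,0.026],[0,0.0005,0.032],[0,0.0005,0.036],[0,0.0005,0.036]],"rotation":[[0,0,0],[0,0,0],[0,0,0],[0,0,0],[0,0,0],[0,0,0]]}'
```

```text
time: 32.4
tool_pos: [592.0, 114.3, 73.0]
tcp_rot: [-3.141, 0.0, 1.451]
contact_force: [0.2, 0.4, -5.8]
grip_width: 16.3
finger_force: 30.0
```

```bash
python3 -m pendant '{"dp":[[0,0,0.004],[0,0,0.008],[0,0,0.012],[0,0,0.015],[0,0,0.017],[0,0,0.017]],"rotation":[[0,0,0],[0,0,0],[0,0,0],[0,0,0],[0,0,0],[0,0,0]]}'
```

```text
time: 33.15
tool_pos: [592.0, 114.2, 56.1]
tcp_rot: [-3.141, 0.0, 1.451]
contact_force: [0.2, 0.2, -5.4]
grip_width: 16.3
finger_force: 30.0
```

Free entry, and the full weight is still hanging. The last couple of mm remain.

```bash
python3 -m pendant '{"dp":[[0,0,0.001],[0,0,0.002],[0,0,0.002]],"rotation":[[0,0,0],[0,0,0],[0,0,0]]}'
```

```text
time: 33.52
tool_pos: [592.7, 113.9, 55.4]
tcp_rot: [3.14, 0.0, 1.451]
contact_force: [-0.9, -2.9, 4.5]
grip_width: 16.4
finger_force: 30.0
```

```bash
python3 -m pendant '{"dp":[[0,0,0],[0,0,0],[0,0,0],[0,0,-0.02],[0,0,-0.05],[0,0,-0.1],[0,0,-0.14],[0,0,-0.14]],"rotation":[[0,0,0],[0,0,0],[0,0,0],[0,0,0],[0,0,0],[0,0,0],[0,0,0],[0,0,0]]}' 0.034
python3 - <<'E'
from h import *
go(560.7,-290.4,190,1.451)
E
```

```text
time: 34.52
tool_pos: [594.1, 114.6, 198.0]
tcp_rot: [3.134, -0.001, 1.451]
contact_force: [0.0, 0.9, -0.9]
grip_width: 34.0
finger_force: 0.0
t 34.52 dp [-406.1   15.2    7.5] rot [ 0.007 -0.001 -0.   ]
```

```bash
python3 -m pendant '{"dp":[[-0.055,0.002,0],[-0.11,0.004,0],[-0.165,0.006,0],[-0.22,0.008,0],[-0.275,0.01,0],[-0.33,0.012,0],[-0.38,0.014,0],[-0.405,0.014,0]],"rotation":[[0,0,0],[0,0,0],[0,0,0],[0,0,0],[0,0,0],[0,0,0],[0,0,0],[0,0,0]]}' 0.0918
python3 -m pendant '{"dp":[[0,0,0],[0,0,0],[0,0,0.03],[0,0,0.07],[0,0,0.1],[0,0,0.12],[0,0,0.12]],"rotation":[[0,0,0],[0,0,0],[0,0,0],[0,0,0],[0,0,0],[0,0,0],[0,0,0]]}'
python3 - <<'E'
from h import *
go(560.7,-290.4,62,1.451)
E
```

```text
time: 35.52
tool_pos: [556.6, -291.6, 192.7]
tcp_rot: [-3.14, -0.001, 1.448]
contact_force: [1.0, 0.2, 0.7]
grip_width: 92.0
finger_force: 0.0
time: 36.4
tool_pos: [557.1, -287.1, 72.9]
tcp_rot: [-3.139, -0.002, 1.453]
contact_force: [-0.1, -0.1, 1.0]
grip_width: 91.8
finger_force: 0.0
t 36.4 dp [-2.9  4.  10.9] rot [-0.003 -0.002  0.002]
```

```bash
python3 -m pendant '{"dp":[[-0.002,0.003,0.006],[-0.003,0.004,0.011],[-0.003,0.004,0.011],[-0.003,0.004,0.011]],"rotation":[[0,0,0],[0,0,0],[0,0,0],[0,0,0]]}'
python3 -m pendant '{"dp":[[0,0,0],[0,0,0],[0,0,0],[0,0,0],[0,0,0],[0,0,0],[0,0,0],[0,0,0]],"rotation":[[0,0,0],[0,0,0],[0,0,0],[0,0,0],[0,0,0],[0,0,0],[0,0,0],[0,0,0]]}' 0
python3 -m pendant '{"dp":[[0,0,-0.03],[0,0,-0.08],[0,0,-0.12],[0,0,-0.12],[0,0,-0.12]],"rotation":[[0,0,0],[0,0,0],[0,0,0],[0,0,0],[0,0,0]]}'
python3 - <<'E'
from h import *
w=cad([0.5,-50])[0]; go(w[0],w[1],183,PSI+np.pi/2)
E
```

```text
time: 36.9
tool_pos: [561.3, -293.1, 63.7]
tcp_rot: [3.141, 0.0, 1.451]
contact_force: [0.6, 0.6, -0.2]
grip_width: 91.8
finger_force: 0.0
time: 37.9
tool_pos: [561.1, -293.0, 63.3]
tcp_rot: [-3.142, 0.0, 1.451]
contact_force: [0.0, -0.2, 0.3]
grip_width: 39.4
finger_force: 29.3
time: 38.52
tool_pos: [560.5, -292.5, 181.9]
tcp_rot: [-3.14, -0.001, 1.451]
contact_force: [0.4, 0.2, -2.4]
grip_width: 40.1
finger_force: 29.3
t 38.52 dp [307.1 -17.7  -0.7] rot [-0.002 -0.001 -0.001]
```

```bash
python3 -m pendant '{"dp":[[0.045,-0.003,0],[0.09,-0.006,0],[0.14,-0.009,0],[0.19,-0.012,0],[0.24,-0.015,0],[0.28,-0.017,0],[0.3,-0.018,0],[0.303,-0.018,0]],"rotation":[[0,0,0],[0,0,0],[0,0,0],[0,0,0],[0,0,0],[0,0,0],[0,0,0],[0,0,0]]}'
python3 -m pendant '{"dp":[[0,0,0],[0,0,0.03],[0,0,0.06],[0,0,0.08],[0,0,0.085],[0,0,0.085]],"rotation":[[0,0,0],[0,0,0],[0,0,0],[0,0,0],[0,0,0],[0,0,0]]}'
python3 - <<'E'
from h import *
w=cad([0.5,-53.9])[0]; go(w[0],w[1],51.3,PSI+np.pi/2)
# visible part of the carton's top face (white) edge vs prediction, and separators
c=cap("wrist"); o=get_obs(); z=o["tool_pos"][2]-51.3+9+86
m=(c["pixels"].min(2)>150).astype(np.uint8); p=proj(c,cad([[20.5,-21],[-19.5,-21],[20.5,-79],[-19.5,-79]],z)); print(p.round())
n,l,s,ce=cv2.connectedComponentsWithStats(m)
print([(s[i].tolist(),ce[i].round().tolist()) for i in range(1,n) if s[i,4]>300])
E
```

```text
time: 39.52
tool_pos: [579.1, 10.6, 182.1]
tcp_rot: [-3.14, 0.0, 1.452]
contact_force: [-0.4, -0.1, -0.6]
grip_width: 39.4
finger_force: 29.4
time: 40.28
tool_pos: [579.8, 9.0, 98.6]
tcp_rot: [3.141, 0.0, 1.45]
contact_force: [0.4, 0.1, -2.0]
grip_width: 39.5
finger_force: 29.4
t 40.27 dp [ 1.5 -0.8 47.3] rot [ 0.     0.    -0.002]
[[359. 198.]
 [272. 198.]
 [355. 308.]
 [276. 308.]]
[([0, 0, 258, 275, 55332], [138.0, 118.0]), ([376, 0, 264, 274, 64722], [511.0, 127.0]), ([283, 198, 79, 77, 5403], [321.0, 236.0]), ([72, 305, 45, 39, 1457], [94.0, 324.0]), ([523, 306, 28, 38, 457], [534.0, 329.0])]
```

```bash
python3 -m pendant '{"dp":[[0.001,-0.001,0.01],[0.001,-0.001,0.017],[0.001,-0.001,0.022],[0.001,-0.001,0.026],[0.001,-0.001,0.03],[0.001,-0.001,0.03]],"rotation":[[0,0,0],[0,0,0],[0,0,0],[0,0,0],[0,0,0],[0,0,0]]}'
```

```text
time: 41.08
tool_pos: [578.5, 11.1, 68.0]
tcp_rot: [-3.141, 0.0, 1.451]
contact_force: [0.9, 0.2, -2.2]
grip_width: 39.7
finger_force: 29.4
```

```bash
python3 -m pendant '{"dp":[[0,0,0.004],[0,0,0.008],[0,0,0.012],[0,0,0.015],[0,0,0.016],[0,0,0.016]],"rotation":[[0,0,0],[0,0,0],[0,0,0],[0,0,0],[0,0,0],[0,0,0]]}'
```

```text
time: 41.82
tool_pos: [578.7, 11.1, 52.3]
tcp_rot: [3.142, 0.0, 1.451]
contact_force: [0.7, 0.7, -1.9]
grip_width: 39.3
finger_force: 29.4
```

```bash
python3 -m pendant '{"dp":[[0,0,0.001],[0,0,0.002],[0,0,0.002]],"rotation":[[0,0,0],[0,0,0],[0,0,0]]}'
python3 -m pendant '{"dp":[[0,0,0],[0,0,0],[0,0,0],[0,0,0],[0,0,-0.04],[0,0,-0.1],[0,0,-0.16],[0,0,-0.2]],"rotation":[[0,0,0],[0,0,0],[0,0,0],[0,0,0],[0,0,0],[0,0,0],[0,0,0],[0,0,0]]}' 0.0918
python3 -m pendant '{"dp":[[-0.06,0,0],[-0.12,0,0],[-0.18,0,0],[-0.2,0,0],[-0.2,0,0],[-0.2,0,0]],"rotation":[[0,0,0],[0,0,0],[0,0,0],[0,0,0],[0,0,0],[0,0,0]]}'
```

```text
time: 42.2
tool_pos: [579.0, 10.6, 51.6]
tcp_rot: [3.14, 0.001, 1.451]
contact_force: [-2.1, -1.2, 7.2]
grip_width: 39.4
finger_force: 29.4
time: 43.2
tool_pos: [579.3, 11.1, 253.5]
tcp_rot: [3.138, 0.0, 1.451]
contact_force: [-0.0, 0.9, 0.6]
grip_width: 91.8
finger_force: 0.0
time: 43.95
tool_pos: [555.0, -185.9, 250.3]
tcp_rot: [-3.141, -0.001, 1.452]
contact_force: [-0.1, -0.1, 0.1]
grip_width: 92.1
finger_force: 0.0
```

All four are released. I can't view more pictures, so I'll check the final positions numerically.

```bash
python3 - <<'E'
from h import *
def blobs(c,m,z,lo,hi,exp,name):
    n,l,s,ce=cv2.connectedComponentsWithStats(m.astype(np.uint8))
    for i in range(1,n):
        if lo<s[i,4]<hi:
            w=tocad(un(c,[ce[i]],z))[0]
            if np.hypot(*(w-exp))<25: print(name,w.round(1),s[i].tolist())
for n in("wrist","top","side"):
    c=cap(n); p=c["pixels"].astype(int); r,g,b=p[...,0],p[...,1],p[...,2]; print(n)
    blobs(c,(r>1.8*g)&(r>1.8*b)&(r>70),97,20,5000,(0,-150),"shaker")
    blobs(c,p.max(2)<(85 if n=="wrist" else 40),101,20,5000,(0,150),"jar")
    blobs(c,p.min(2)>(150 if n=="wrist" else 90),95,30,9000,(0,-50),"carton")
    for nm,P in(("carton",cad([0,-50],95)),("lid",cad([20,50],81)),("jar",cad([0,150],101)),("shaker",cad([0,-150],97))):
        u=proj(c,P)[0].round().astype(int); print(nm,u,p[u[1],u[0]].tolist() if 0<=u[0]<640 and 0<=u[1]<400 else "")
E
```

```text
wrist
shaker [  -1.3 -150.1] [299, 58, 36, 37, 995]
carton [318 -43] 
lid [ 342 -175] 
jar [ 318 -388] 
shaker [318  76] [225, 52, 58]
top
shaker [  -2.1 -149.5] [346, 184, 15, 15, 176]
jar [ -5.4 135.9] [207, 158, 47, 43, 825]
carton [ -1.2 -48.4] [297, 177, 25, 18, 369]
carton [310 185] [122, 120, 122]
lid [268 172] [114, 83, 52]
jar [223 174] [15, 18, 17]
shaker [353 190] [114, 21, 25]
side
shaker [  -9.7 -134.5] [316, 173, 12, 11, 109]
jar [-12.8 165.4] [253, 233, 21, 13, 127]
carton [304 193] [148, 150, 151]
lid [278 216] [146, 113, 79]
jar [261 235] [34, 34, 35]
shaker [321 175] [152, 45, 48]
```

```bash
python3 -c "
from plant import workorder
print(workorder.close_job())"
```

```text
the job is handed in; nothing more can be done
None
```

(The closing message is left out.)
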